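# Click the serviced block padlocks shut

## Robot

A 6-joint arm with a two-finger parallel gripper is mounted at the origin on the work surface. World frame = base frame: x ahead of the robot, y to its left, z up, the work surface at z = 0. Lengths are in m, angles in rad, forces in N, time in s.
With the tool pointing down it reaches from about 0.275 to 0.825 m from the base axis. Payload 4.9 kg.
Tool frame: the origin (TCP) lies on the centre line of the jaws, within the pads' length; the fingertips stand 8 mm ahead of it and the grasp point (between the pads) lies 11 mm behind it; z points along the fingers, y is the direction in which the jaws open and shut (so a half turn about z gives the same grasp; the last joint's range is limited). The gripper opens to 85 mm and grips with 20 to 120 N. Pads are 22 mm wide; open, the fingers measure 114 mm over their backs; the gripper's body (76 mm by 85 mm) begins 54 mm behind the grasp point. The pads swing forward as they close: fully open they stand 13 mm farther back than shut.
Start: joints at [1.142, 0.326, -0.193, 1.052, 0, 1.437], TCP at [0.16, 0.526, 0.239] pointing down, gripper open.
Joint ranges: [-2.65, 2.65], [-0.97, 1.79], [-1.3, 1.35], [-1.93, 2.1], [-1.47, 1.37], [-3.14, 3.14]. Speed limits (rad/s): [2.57, 2.57, 3.14, 3.14, 3.14, 3.14].

## Interface

Orientations are given as a rotation vector (axis times angle).
In Python, from station import bot gives the robot as it stands.
- The arm moves only by the tool jog_arm, never from a script. Its argument "motion" is a list of rows, each an object of numbers: "wx", "wy", "wz": the turn, a rotation vector about the tool's x, y, z in degrees; "tx", "ty", "tz": the shift along the tool's x, y, z in mm; "jaw": the finger opening in mm, from 0 to 85.4. In form: [{"wx": .., "wy": .., "wz": .., "tx": .., "ty": .., "tz": .., "jaw": ..}, ...]. A call has exactly 5 rows; each row is the pose to reach, as a shift and turn from the pose commanded when the call began, along the tool's axes at that moment; what a row does not reach only later rows make up. A row lasts 1/10 s, in which the tool goes at most 50 mm and 8.59 degrees, less where a joint would pass 70% of its speed; a pose out of reach is approached as far as the arm can. A call with a gripper value outside its range is refused whole. The fingers move at their own pace and stop on an object; "squeeze" is the grip in N (left out, the last holds). Time passes only in rows, so rows that repeat a pose let the fingers close, or fill a call up. It gives the time, the measured TCP pose, the force and the opening at its end, in the units of the state.
- bot.sense(): the state, without advancing time (a new reading comes with each control period).
- bot.camera(name): name is "scene" or "top"; returns the picture (480x640x3 uint8, red, green, blue); there is no depth.
- bot.camera_info(name): a dict with "vfov" (degrees; the focal length in pixels is half the picture's height over the tangent of half this angle, whatever the lens; pixels are square), "cx", "cy" (the principal point, pixels), "pose" (4x4, takes a point from camera to world coordinates). Camera axes: x right, y up, looking along -z (the intrinsics and any distortion apply to the point x, -y, -z); pixel columns grow to the right and rows downward; lengths in m; the calibration is good to about 2 mm. A picture is of the moment at which its call begins. camera_info takes no time and is no camera call.
- bot.hand_in(): hands the job in, once; it reports no verdict.
The state is a dict: "time_s": time; "joint_positions": joint angles; "qd": joint speeds; "effort": joint torques, N m; "tcp_pos": TCP position; "orientation": TCP orientation; "force": force on the tool from outside, world axes, zero at the start; "wrist_torque": the same for the moment, N m; "gripper_width": finger opening in m.
Only numpy, scipy, OpenCV 4.12 (cv2) and the standard library are available. Lean on these libraries where they do the work, as an engineer would, in place of code of your own. Each camera call takes 0.05 s, during which the arm holds its last target.

## Task

Three serviced padlocks stand open in vices on the repair bench. Push the shackles of the two rectangular block padlocks straight down until each one clicks and stays fully home; leave the round barrel padlock open, with its shackle not pushed down.

Things in the scene. Friction and masses are not known exactly. Their poses are not given: they have to be found in the camera images.
- block_a_crown (a point): Open padlock, brass block body 56 x 28 x 54 mm (wide along y), upright in a low fixed vice; body top at 66 mm. Point: middle of the top of its steel shackle, an arch of 10 mm bar along y (46 mm wide, top flat for 12 mm); z up. Top is 116 mm above the bench open, 98 mm home. Slides only down, 18 mm: about 13 N, pawl snaps at 14 mm and holds; let go sooner, it springs up; hard stop at 18.
- block_b_crown (a point): The second block padlock, identical to the first (same vice, body, shackle, heights, force and click). Point: middle of the top of its shackle, moving with it; y along the arch's top bar, z up.
- barrel_crown (a point): The padlock to leave open: round brass barrel body (upright cylinder, 50 mm diameter, 54 mm tall) in the same vice, with the same steel shackle and heights. Point: middle of the top of its shackle, 116 mm above the bench while open; y along the arch's top bar, z up.
Not all that is in view belongs to the job. Leave any red look-alike of the part that bears block_b_crown alone.

How it is judged:
By the outcome, as a careful person would: the job done as asked, in the order asked, and still so for the second after the job is handed in, with the robot touching nothing.
It also fails if it takes over 32 s, if anything falls off the work surface, if the arm or the gripper's body presses on something with over 40 N, if the wrist force passes 120 N, or if a joint passes its speed limit or range.

## Working session

There is one attempt and no reset: what is moved stays moved. The work goes in short steps, Python scripts to look and compute and a tool call to move; the robot and the scene stay as the last step left them, time stands still between calls to the robot, and variables do not carry over. Pictures are saved under pics/ and viewed, and the job is handed in when it is done.

Besides the shell and the picture viewer there is one more tool, called after ">>>" as name(argument=value, ...), one argument or row to a line, values as JSON. jog_arm: Moves the arm, as the interface text tells. Its arguments: {"type":"object","properties":{"motion":{"type":"array"},"squeeze":{"type":"number"}},"required":["motion"]}

```bash
mkdir -p pics; ls
python3 - <<'E'
from station import bot
import cv2
for n in("scene","top"):
    im=bot.camera(n); cv2.imwrite(f"pics/{n}0.png",im[:,:,::-1]); print(n,bot.camera_info(n))
print(bot.sense())
E
```

```text
pics
scene {'vfov': 51.734396668167335, 'cx': 314.81905395630554, 'cy': 239.75832788365605, 'pose': array([[-0.04869101, -0.6899451 ,  0.72222223,  1.20286175],
       [ 0.99869941, -0.02268298,  0.0456614 ,  0.09845194],
       [-0.01512171,  0.72350622,  0.69015222,  0.76077521],
       [ 0.        ,  0.        ,  0.        ,  1.        ]])}
top {'vfov': 49.128861668076816, 'cx': 318.5975557538873, 'cy': 238.82580249467847, 'pose': array([[-0.01242952,  0.99522619, -0.09680053,  0.43399229],
       [-0.99977598, -0.01402794, -0.01584943,  0.05262748],
       [-0.01713168,  0.09658184,  0.9951776 ,  1.08477634],
       [ 0.        ,  0.        ,  0.        ,  1.        ]])}
{'time_s': 0.1, 'joint_positions': array([ 1.14176710e+00,  3.26866187e-01, -1.93470916e-01,  1.05203852e+00,
       -2.08103648e-05,  1.43659301e+00]), 'qd': array([ 5.15189522e-04, -1.68196470e-03,  1.33842351e-03, -2.79984272e-03,
        1.82443049e-03,  1.29710920e-05]), 'effort': array([ 9.32626099e-04, -4.44237757e+01,  2.63038355e+01,  7.90454942e-03,
       -1.14969780e-04, -4.74998387e-07]), 'tcp_pos': array([0.15959468, 0.52579486, 0.23858702]), 'orientation': array([-4.61374318e-01, -3.10710484e+00,  2.39180119e-03]), 'force': array([-0.14606508, -0.43838334, -0.36597582]), 'wrist_torque': array([-0.00469104,  0.02229643,  0.0329968 ]), 'gripper_width': 0.08573286759176808}
```

View pics/scene0.png

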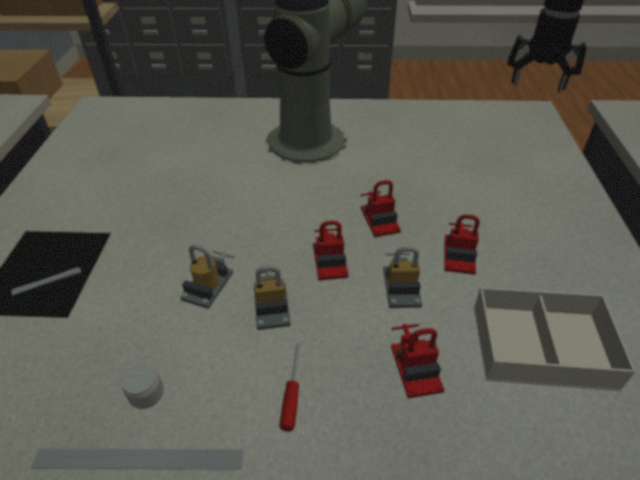

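View pics/top0.png

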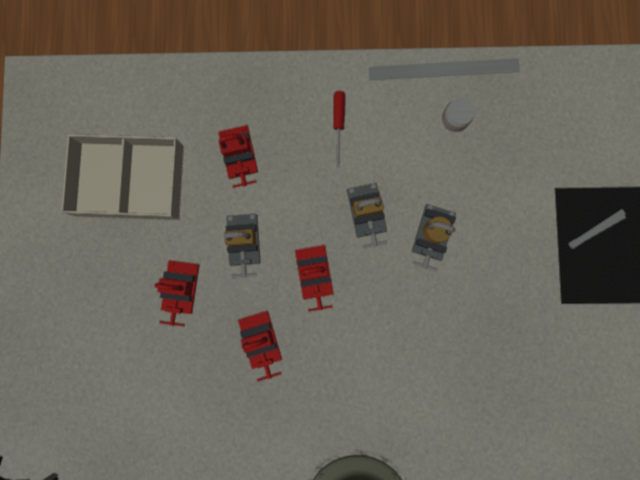

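The scene view shows brass blocks at about (403,255) and (268,270), the barrel at (203,255), and the rest are red look-alikes. In the top view the blocks are at about (240,238) and (368,205), and the barrel at (438,230). I'll enlarge these.

Run:
```python
import cv2,numpy as np
t=cv2.imread("pics/top0.png"); s=cv2.imread("pics/scene0.png")
f=lambda im,x,y,w=48,h=48:cv2.resize(im[y:y+h,x:x+w],None,fx=8,fy=8,interpolation=cv2.INTER_CUBIC)
def g(im): return np.clip(im.astype(float)*1.6,0,255).astype(np.uint8)
cv2.imwrite("pics/zt.png",g(np.hstack([f(t,215,210),f(t,345,180)])))
cv2.imwrite("pics/zs.png",g(np.hstack([f(s,380,235),f(s,245,255)])))
```

```text
(no output)
```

View pics/zt.png

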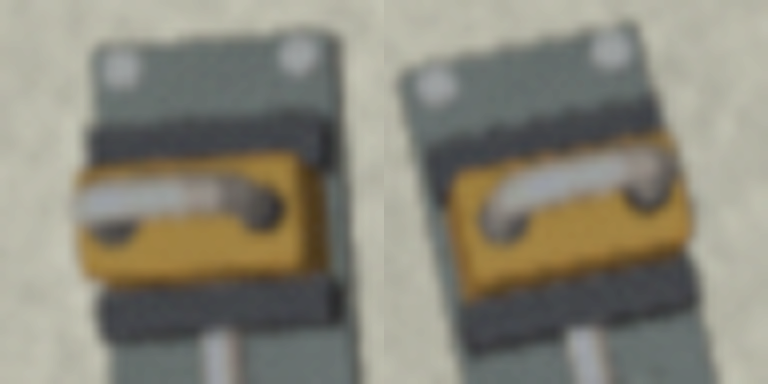

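View pics/zs.png

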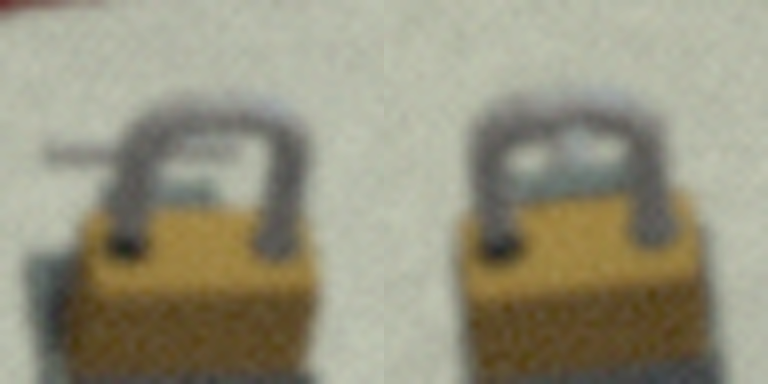

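```bash
cat > h.py <<'E'
import numpy as np
from station import bot
def ray(n,px):
    c=bot.camera_info(n); f=240/np.tan(np.radians(c['vfov']/2)); T=c['pose']
    return T[:3,3],T[:3,:3]@np.array([(px[0]-c['cx'])/f,-(px[1]-c['cy'])/f,-1])
def at(n,px,z):
    o,d=ray(n,px); return (o+d*(z-o[2])/d[2])[:2]
def proj(n,p):
    c=bot.camera_info(n); f=240/np.tan(np.radians(c['vfov']/2)); T=c['pose']
    q=T[:3,:3].T@(np.array(p)-T[:3,3]); return np.array([c['cx']+f*q[0]/-q[2],c['cy']+f*q[1]/q[2]])
E
python3 - <<'E'
from h import *
for nm,face,legs,cr,org in [("A",[(80,170),(300,150),(305,275),(90,280)],[(112,235),(265,208)],(406.9,248.1),(215,210)),
  ("B",[(66,175),(285,140),(305,240),(80,295)],[(116,222),(266,192)],(268.3,267.9),(345,180))]:
    P=lambda q:(org[0]+q[0]/8-.5+.06,org[1]+q[1]/8-.44)
    F=[at("top",P(q),.066) for q in face]; L=[at("top",P(q),.066) for q in legs]
    fd=F[0]-F[1];gd=F[3]-F[2]
    print(nm,"face",np.mean(F,0),"legs",np.mean(L,0),"yaw",[np.degrees(np.arctan2(-v[0],v[1])) for v in(fd,gd,L[0]-L[1])],"scene crown",at("scene",cr,.115))
    m=np.mean(F,0); print(proj("top",[*m,.116]),proj("scene",[*m,.116]))
# scene face corners & legs
for nm,legs,org in [("A",[(127,243),(275,243)],(380,235)),("B",[(115,243),(272,238)],(245,255))]:
    L=[at("scene",(org[0]+q[0]/8-.44,org[1]+q[1]/8-.44),.066) for q in legs]
    print(nm,L,np.mean(L,0))
E
```

```text
A face [0.53908397 0.22490804] legs [0.53840691 0.22618386] yaw [np.float64(4.396004838875438), np.float64(0.5366425239870555), np.float64(9.24778192383142)] scene crown [0.54381248 0.22712744]
[234.24826296 234.20017801] [405.53828135 245.89945754]
B face [ 0.59609633 -0.02783825] legs [ 0.59741292 -0.02957971] yaw [np.float64(8.309675828971546), np.float64(13.00341706048829), np.float64(10.561634984953836)] scene crown [ 0.6026046  -0.02385299]
[369.58966322 201.85851067] [266.47130564 264.81389136]
A [array([0.54081123, 0.21098821]), array([0.53959174, 0.24642743])] [0.54020148 0.22870782]
B [array([ 0.60084083, -0.04552165]), array([ 0.59800912, -0.00912978])] [ 0.59942498 -0.02732572]
```

```bash
cat >> h.py <<'E'
from scipy.spatial.transform import Rotation as R
def plan(xy,z,yaw):
    s=bot.sense(); r=R.from_rotvec(s['orientation']); d=r.inv().apply(np.array([*xy,z])-s['tcp_pos'])*1e3
    y=np.radians(yaw); Y=np.array([-np.sin(y),np.cos(y),0]); Z=np.array([0,0,-1.])
    if Y@r.as_matrix()[:,1]<0: Y=-Y
    T=R.from_matrix(np.c_[np.cross(Y,Z),Y,Z])
    print("t",s['time_s'],"tcp",s['tcp_pos'].round(4),"F",s['force'].round(1),"jaw",round(s['gripper_width']*1e3,1),"\nshift",d.round(1),"turn",np.degrees((r.inv()*T).as_rotvec()).round(2))
E
python3 -c "
from h import *
plan((.541,.227),.16,4.5)"
```

```text
t 0.1 tcp [0.1596 0.5258 0.2386] F [-0.1 -0.4 -0.4] jaw 85.7 
shift [-451.8 -175.    78.8] turn [ -0.09  -0.03 -21.39]
```

>>> jog_arm(
  motion=[
    {"tx": -30,"ty": -12,"tz": 0,"wz": -2,"jaw": 0},
    {"tx": -70,"ty": -27,"tz": 0,"wz": -5,"jaw": 0},
    {"tx": -115,"ty": -45,"tz": 5,"wz": -8,"jaw": 0},
    {"tx": -160,"ty": -62,"tz": 10,"wz": -11,"jaw": 0},
    {"tx": -205,"ty": -80,"tz": 15,"wz": -14,"jaw": 0},
  ],
  squeeze=40,
)

```text
validation failed for argument at $.mo...
```

```bash
python3 -c "
from h import *
plan((.541,.227),.16,4.5)"
```

```text
t 0.1 tcp [0.1596 0.5258 0.2386] F [-0.1 -0.4 -0.4] jaw 85.7 
shift [-451.8 -175.    78.8] turn [ -0.09  -0.03 -21.39]
```

All seven keys are probably required.

>>> jog_arm(
  motion=[
    {"wx": 0,"wy": 0,"wz": -2,"tx": -30,"ty": -12,"tz": 0,"jaw": 0},
    {"wx": 0,"wy": 0,"wz": -5,"tx": -70,"ty": -27,"tz": 0,"jaw": 0},
    {"wx": 0,"wy": 0,"wz": -8,"tx": -115,"ty": -45,"tz": 5,"jaw": 0},
    {"wx": 0,"wy": 0,"wz": -11,"tx": -160,"ty": -62,"tz": 10,"jaw": 0},
    {"wx": 0,"wy": 0,"wz": -14,"tx": -205,"ty": -80,"tz": 15,"jaw": 0},
  ],
  squeeze=40,
)

```text
time_s: 0.6
tcp_pos: [0.3337, 0.3889, 0.2239]
orientation: [-0.075, -3.141, 0.0]
force: [0.7, 0.1, -0.4]
gripper_width: 0.0124
```

```bash
python3 -c "
from h import *
plan((.541,.227),.16,4.5)"
```

```text
t 0.6 tcp [0.3337 0.3889 0.2239] F [ 0.7  0.1 -0.4] jaw 12.4 
shift [-214.8 -151.8   63.9] turn [-0.01 -0.01 -7.23]
```

>>> jog_arm(
  motion=[
    {"wx": 0,"wy": 0,"wz": -2,"tx": -38,"ty": -26,"tz": 5,"jaw": 0},
    {"wx": 0,"wy": 0,"wz": -4,"tx": -76,"ty": -53,"tz": 15,"jaw": 0},
    {"wx": 0,"wy": 0,"wz": -6,"tx": -115,"ty": -81,"tz": 25,"jaw": 0},
    {"wx": 0,"wy": 0,"wz": -7,"tx": -153,"ty": -108,"tz": 38,"jaw": 0},
    {"wx": 0,"wy": 0,"wz": -7,"tx": -190,"ty": -134,"tz": 50,"jaw": 0},
  ],
)

```text
time_s: 1.1
tcp_pos: [0.5168, 0.2451, 0.1735]
orientation: [0.112, -3.139, 0.0]
force: [1.3, 0.0, 0.6]
gripper_width: 0.0001
```

```bash
python3 -c "
from h import *
plan((.541,.227),.14,4.5)"
```

```text
t 1.1 tcp [0.5168 0.2451 0.1735] F [1.3 0.  0.6] jaw 0.1 
shift [-22.8 -19.8  33.4] turn [-0.   -0.03 -0.4 ]
```

>>> jog_arm(
  motion=[
    {"wx": 0,"wy": 0,"wz": 0,"tx": -12,"ty": -10,"tz": 10,"jaw": 0},
    {"wx": 0,"wy": 0,"wz": 0,"tx": -23,"ty": -20,"tz": 25,"jaw": 0},
    {"wx": 0,"wy": 0,"wz": 0,"tx": -23,"ty": -20,"tz": 33,"jaw": 0},
    {"wx": 0,"wy": 0,"wz": 0,"tx": -23,"ty": -20,"tz": 33,"jaw": 0},
    {"wx": 0,"wy": 0,"wz": 0,"tx": -23,"ty": -20,"tz": 33,"jaw": 0},
  ],
)

```text
time_s: 1.6
tcp_pos: [0.5388, 0.2295, 0.1412]
orientation: [0.116, -3.138, -0.0]
force: [0.2, -0.2, 0.6]
gripper_width: 0.0001
```

Run:
```python
from h import *
import cv2
plan((.541,.227),.124,4.5)
ims=[]
for n,x,y in(("scene",370,210),("top",200,195)):
    im=bot.camera(n)[:,:,::-1]
    ims.append(np.clip(cv2.resize(im[y:y+70,x:x+70],None,fx=5.7,fy=5.7,interpolation=cv2.INTER_CUBIC)*1.6,0,255))
cv2.imwrite("pics/a1.png",np.hstack(ims))
```

```text
t 1.6 tcp [0.5388 0.2295 0.1412] F [ 0.2 -0.2  0.6] jaw 0.1 
shift [-2.  -2.7 17.2] turn [ 0.01 -0.06 -0.28][ WARN:0@2.218] global loadsave.cpp:1063 imwrite_ Unsupported depth image for selected encoder is fallbacked to CV_8U.
```

View pics/a1.png

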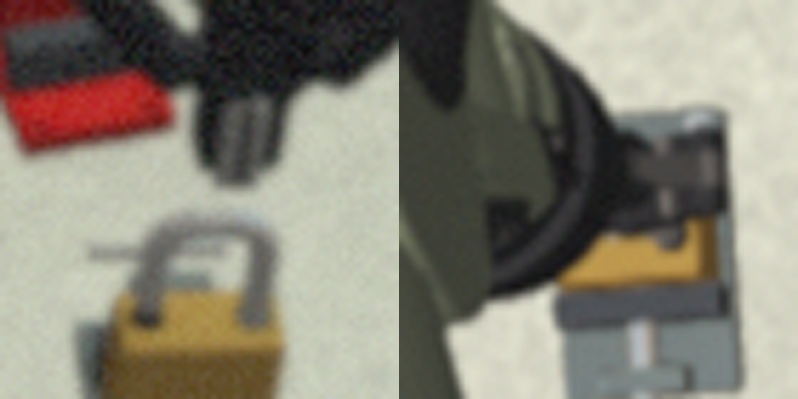

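Run:
```python
from h import *
print(proj("scene",[.5388,.2295,.133]),proj("scene",[.541,.227,.116]),proj("scene",[.541,.232,.116]),proj("top",[.5388,.2295,.133]))
```

```text
[409.08271554 239.21561771] [406.76182929 246.6484382 ] [409.48040555 246.71137956] [230.09800206 233.41077335]
```

>>> jog_arm(
  motion=[
    {"wx": 0,"wy": 0,"wz": 0,"tx": -2,"ty": -4,"tz": 6,"jaw": 0},
    {"wx": 0,"wy": 0,"wz": 0,"tx": -2,"ty": -5,"tz": 13,"jaw": 0},
    {"wx": 0,"wy": 0,"wz": 0,"tx": -2,"ty": -5,"tz": 13,"jaw": 0},
    {"wx": 0,"wy": 0,"wz": 0,"tx": -2,"ty": -5,"tz": 13,"jaw": 0},
    {"wx": 0,"wy": 0,"wz": 0,"tx": -2,"ty": -5,"tz": 13,"jaw": 0},
  ],
)

```text
time_s: 2.2
tcp_pos: [0.5425, 0.2236, 0.1283]
orientation: [0.113, -3.14, -0.0]
force: [-0.2, -0.2, 0.5]
gripper_width: -0.0002
```

Run:
```python
from h import *
import cv2
plan((.541,.227),.124,4.5)
im=bot.camera("scene")[:,:,::-1]
x,y=380,215
cv2.imwrite("pics/a2.png",np.clip(cv2.resize(im[y:y+50,x:x+60],None,fx=12,fy=12,interpolation=cv2.INTER_CUBIC)*2.,0,255).astype(np.uint8))
```

```text
t 2.2 tcp [0.5425 0.2236 0.1283] F [-0.2 -0.2  0.5] jaw -0.2 
shift [1.2 3.5 4.3] turn [ 0.   -0.   -0.39]
```

View pics/a2.png

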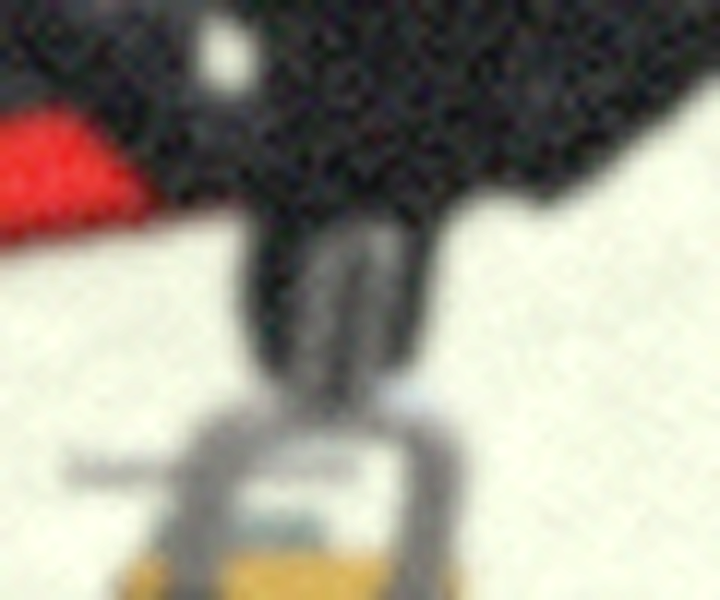

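>>> jog_arm(
  motion=[
    {"wx": 0,"wy": 0,"wz": 0,"tx": 0,"ty": -2,"tz": 2,"jaw": 0},
    {"wx": 0,"wy": 0,"wz": 0,"tx": 0,"ty": -2,"tz": 4,"jaw": 0},
    {"wx": 0,"wy": 0,"wz": 0,"tx": 0,"ty": -2,"tz": 6,"jaw": 0},
    {"wx": 0,"wy": 0,"wz": 0,"tx": 0,"ty": -2,"tz": 8,"jaw": 0},
    {"wx": 0,"wy": 0,"wz": 0,"tx": 0,"ty": -2,"tz": 9,"jaw": 0},
  ],
)

```text
time_s: 2.75
tcp_pos: [0.5427, 0.2215, 0.1192]
orientation: [-0.113, 3.139, -0.0]
force: [0.5, -1.7, 0.8]
gripper_width: -0.0001
```

>>> jog_arm(
  motion=[
    {"wx": 0,"wy": 0,"wz": 0,"tx": 0,"ty": 0,"tz": 1,"jaw": 0},
    {"wx": 0,"wy": 0,"wz": 0,"tx": 0,"ty": 0,"tz": 2,"jaw": 0},
    {"wx": 0,"wy": 0,"wz": 0,"tx": 0,"ty": 0,"tz": 3,"jaw": 0},
    {"wx": 0,"wy": 0,"wz": 0,"tx": 0,"ty": 0,"tz": 3,"jaw": 0},
    {"wx": 0,"wy": 0,"wz": 0,"tx": 0,"ty": 0,"tz": 3,"jaw": 0},
  ],
)

```text
time_s: 3.25
tcp_pos: [0.5427, 0.2216, 0.1165]
orientation: [-0.113, 3.139, -0.0]
force: [-0.5, -1.1, 4.5]
gripper_width: 0.0001
```

Run:
```python
from h import *
import cv2
plan((.541,.227),.124,4.5)
im=bot.camera("scene")[:,:,::-1]
x,y=380,215
cv2.imwrite("pics/a3.png",np.clip(cv2.resize(im[y:y+50,x:x+60],None,fx=12,fy=12,interpolation=cv2.INTER_CUBIC)*2.,0,255).astype(np.uint8))
```

```text
t 3.25 tcp [0.5427 0.2216 0.1165] F [-0.5 -1.1  4.5] jaw 0.1 
shift [ 1.3  5.5 -7.5] turn [-0.01  0.02 -0.39]
```

View pics/a3.png

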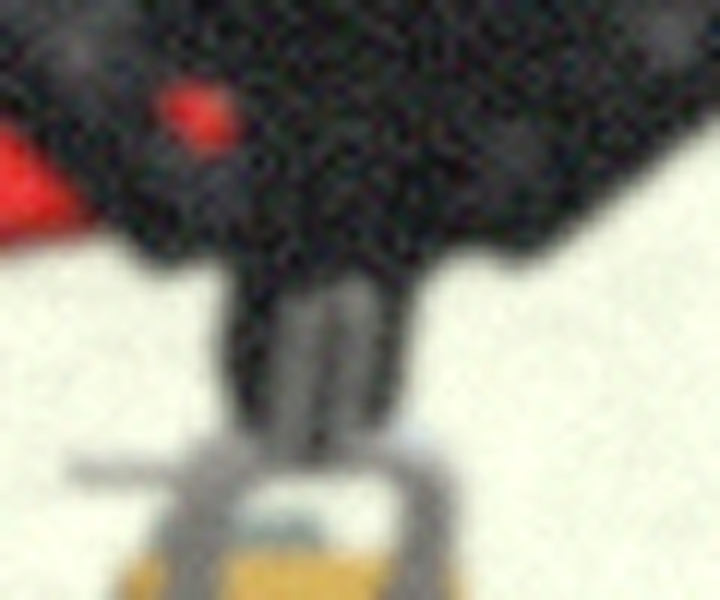

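The arch top has dropped about 25 px in the crop since the last picture, from row 410 to 435, and the fingers are centred on it. It is going down with the tip, so I'll continue.

>>> jog_arm(
  motion=[
    {"wx": 0,"wy": 0,"wz": 0,"tx": 0,"ty": 0,"tz": 2,"jaw": 0},
    {"wx": 0,"wy": 0,"wz": 0,"tx": 0,"ty": 0,"tz": 4,"jaw": 0},
    {"wx": 0,"wy": 0,"wz": 0,"tx": 0,"ty": 0,"tz": 6,"jaw": 0},
    {"wx": 0,"wy": 0,"wz": 0,"tx": 0,"ty": 0,"tz": 8,"jaw": 0},
    {"wx": 0,"wy": 0,"wz": 0,"tx": 0,"ty": 0,"tz": 8,"jaw": 0},
  ],
)

```text
time_s: 3.8
tcp_pos: [0.5421, 0.2218, 0.1076]
orientation: [0.113, -3.138, -0.001]
force: [0.7, -0.5, -1.0]
gripper_width: -0.0
```

>>> jog_arm(
  motion=[
    {"wx": 0,"wy": 0,"wz": 0,"tx": 0,"ty": 0,"tz": 0.5,"jaw": 0},
    {"wx": 0,"wy": 0,"wz": 0,"tx": 0,"ty": 0,"tz": 1,"jaw": 0},
    {"wx": 0,"wy": 0,"wz": 0,"tx": 0,"ty": 0,"tz": 1.5,"jaw": 0},
    {"wx": 0,"wy": 0,"wz": 0,"tx": 0,"ty": 0,"tz": 2,"jaw": 0},
    {"wx": 0,"wy": 0,"wz": 0,"tx": 0,"ty": 0,"tz": 2,"jaw": 0},
  ],
)

```text
time_s: 4.3
tcp_pos: [0.5425, 0.2216, 0.1061]
orientation: [0.113, -3.139, -0.0]
force: [-0.1, -0.1, 0.1]
gripper_width: 0.0
```

Run:
```python
from h import *
import cv2
plan((.541,.227),.124,4.5)
im=bot.camera("scene")[:,:,::-1]
x,y=380,215
cv2.imwrite("pics/a4.png",np.clip(cv2.resize(im[y:y+50,x:x+60],None,fx=12,fy=12,interpolation=cv2.INTER_CUBIC)*2.,0,255).astype(np.uint8))
```

```text
t 4.3 tcp [0.5425 0.2216 0.1061] F [-0.1 -0.1  0.1] jaw 0.0 
shift [  1.1   5.5 -17.9] turn [ 0.   -0.01 -0.39]
```

View pics/a4.png

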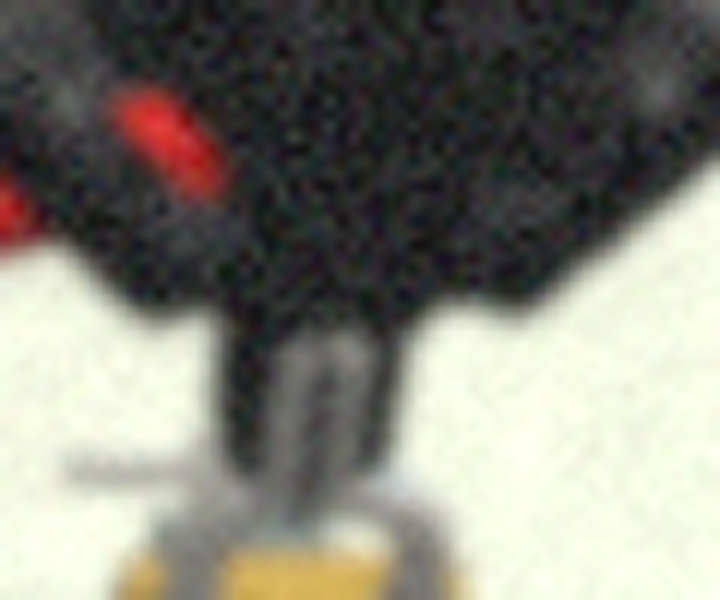

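>>> jog_arm(
  motion=[
    {"wx": 0,"wy": 0,"wz": 0,"tx": 0,"ty": 0,"tz": 0.5,"jaw": 0},
    {"wx": 0,"wy": 0,"wz": 0,"tx": 0,"ty": 0,"tz": 1,"jaw": 0},
    {"wx": 0,"wy": 0,"wz": 0,"tx": 0,"ty": 0,"tz": 1,"jaw": 0},
    {"wx": 0,"wy": 0,"wz": 0,"tx": 0,"ty": 0,"tz": 1,"jaw": 0},
    {"wx": 0,"wy": 0,"wz": 0,"tx": 0,"ty": 0,"tz": 1,"jaw": 0},
  ],
)

```text
time_s: 4.85
tcp_pos: [0.5428, 0.2217, 0.1058]
orientation: [-0.113, 3.139, 0.0]
force: [-1.3, -0.2, 5.2]
gripper_width: -0.0002
```

>>> jog_arm(
  motion=[
    {"wx": 0,"wy": 0,"wz": 0,"tx": 0,"ty": 0,"tz": 0.5,"jaw": 0},
    {"wx": 0,"wy": 0,"wz": 0,"tx": 0,"ty": 0,"tz": 1,"jaw": 0},
    {"wx": 0,"wy": 0,"wz": 0,"tx": 0,"ty": 0,"tz": 1.5,"jaw": 0},
    {"wx": 0,"wy": 0,"wz": 0,"tx": 0,"ty": 0,"tz": 1.5,"jaw": 0},
    {"wx": 0,"wy": 0,"wz": 0,"tx": 0,"ty": 0,"tz": 1.5,"jaw": 0},
  ],
)

```text
time_s: 5.35
tcp_pos: [0.5429, 0.2217, 0.1055]
orientation: [-0.113, 3.138, 0.0]
force: [-3.6, -0.7, 13.9]
gripper_width: 0.0
```

>>> jog_arm(
  motion=[
    {"wx": 0,"wy": 0,"wz": 0,"tx": 0,"ty": 0,"tz": 1,"jaw": 0},
    {"wx": 0,"wy": 0,"wz": 0,"tx": 0,"ty": 0,"tz": 1,"jaw": 0},
    {"wx": 0,"wy": 0,"wz": 0,"tx": 0,"ty": 0,"tz": -5,"jaw": 0},
    {"wx": 0,"wy": 0,"wz": 0,"tx": 0,"ty": 0,"tz": -25,"jaw": 0},
    {"wx": 0,"wy": 0,"wz": 0,"tx": 0,"ty": 0,"tz": -55,"jaw": 0},
  ],
)

```text
time_s: 5.85
tcp_pos: [0.5411, 0.2212, 0.1574]
orientation: [0.112, -3.135, 0.001]
force: [0.1, -0.0, 0.6]
gripper_width: 0.0004
```

Run:
```python
from h import *
import cv2
plan((.600,-.03),.16,10.5)
im=bot.camera("scene")[:,:,::-1]
x,y=380,215
cv2.imwrite("pics/a5.png",np.clip(cv2.resize(im[y:y+50,x:x+60],None,fx=12,fy=12,interpolation=cv2.INTER_CUBIC)*2.,0,255).astype(np.uint8))
```

```text
t 5.85 tcp [0.5411 0.2212 0.1574] F [ 0.1 -0.   0.6] jaw 0.4 
shift [ -40.8 -254.8   -2.5] turn [-0.03 -0.24 -6.4 ]
```

View pics/a5.png

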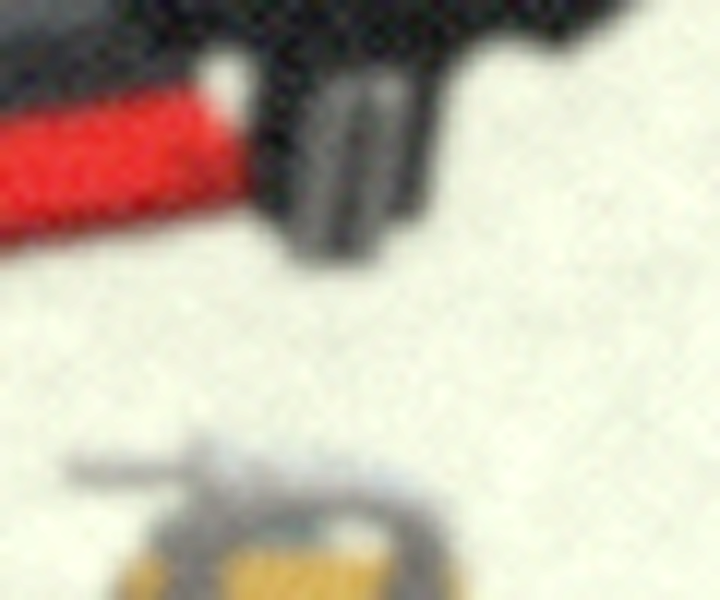

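A stays home after release: the bar top went from crop row ~400 to ~475, about 6 px, which matches 18 mm. Next is B.

>>> jog_arm(
  motion=[
    {"wx": 0,"wy": 0,"wz": -1,"tx": -5,"ty": -35,"tz": -5,"jaw": 0},
    {"wx": 0,"wy": 0,"wz": -2,"tx": -12,"ty": -80,"tz": -5,"jaw": 0},
    {"wx": 0,"wy": 0,"wz": -4,"tx": -20,"ty": -125,"tz": -5,"jaw": 0},
    {"wx": 0,"wy": 0,"wz": -5,"tx": -27,"ty": -170,"tz": -5,"jaw": 0},
    {"wx": 0,"wy": 0,"wz": -6,"tx": -34,"ty": -215,"tz": -5,"jaw": 0},
  ],
)

```text
time_s: 6.4
tcp_pos: [0.5921, 0.0079, 0.1635]
orientation: [-0.278, 3.129, 0.0]
force: [0.8, -0.4, -0.5]
gripper_width: -0.0002
```

```bash
python3 -c "
from h import *
plan((.600,-.03),.128,10.5)"
```

```text
t 6.4 tcp [0.5921 0.0079 0.1635] F [ 0.8 -0.4 -0.5] jaw -0.2 
shift [ -1.1 -38.7  35.5] turn [ 0.    0.01 -0.33]
```

>>> jog_arm(
  motion=[
    {"wx": 0,"wy": 0,"wz": 0,"tx": -1,"ty": -20,"tz": 8,"jaw": 0},
    {"wx": 0,"wy": 0,"wz": 0,"tx": -1,"ty": -37,"tz": 18,"jaw": 0},
    {"wx": 0,"wy": 0,"wz": 0,"tx": -1,"ty": -37,"tz": 30,"jaw": 0},
    {"wx": 0,"wy": 0,"wz": 0,"tx": -1,"ty": -37,"tz": 34,"jaw": 0},
    {"wx": 0,"wy": 0,"wz": 0,"tx": -1,"ty": -37,"tz": 34,"jaw": 0},
  ],
)

```text
time_s: 6.9
tcp_pos: [0.5981, -0.0252, 0.1284]
orientation: [0.279, -3.126, -0.002]
force: [0.3, 0.6, -0.1]
gripper_width: -0.0
```

Run:
```python
from h import *
import cv2
plan((.600,-.03),.120,10.5)
im=bot.camera("scene")[:,:,::-1]
x,y=240,235
cv2.imwrite("pics/b1.png",np.clip(cv2.resize(im[y:y+50,x:x+60],None,fx=12,fy=12,interpolation=cv2.INTER_CUBIC)*2.,0,255).astype(np.uint8))
```

```text
t 6.9 tcp [ 0.5981 -0.0252  0.1284] F [ 0.3  0.6 -0.1] jaw -0.0 
shift [-1.  -5.1  8.4] turn [ 0.08 -0.15 -0.3 ]
```

View pics/b1.png

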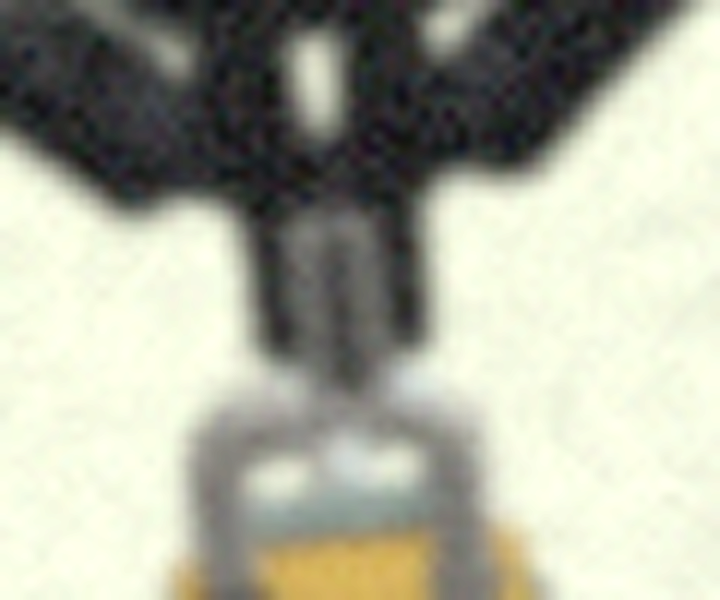

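>>> jog_arm(
  motion=[
    {"wx": 0,"wy": 0,"wz": 0,"tx": -3,"ty": -2,"tz": 0,"jaw": 0},
    {"wx": 0,"wy": 0,"wz": 0,"tx": -3,"ty": -2,"tz": 2,"jaw": 0},
    {"wx": 0,"wy": 0,"wz": 0,"tx": -3,"ty": -2,"tz": 5,"jaw": 0},
    {"wx": 0,"wy": 0,"wz": 0,"tx": -3,"ty": -2,"tz": 8,"jaw": 0},
    {"wx": 0,"wy": 0,"wz": 0,"tx": -3,"ty": -2,"tz": 10,"jaw": 0},
  ],
)

```text
time_s: 7.45
tcp_pos: [0.603, -0.0279, 0.1198]
orientation: [-0.277, 3.129, 0.0]
force: [0.1, -0.0, 1.6]
gripper_width: -0.0
```

Run:
```python
from h import *
import cv2
plan((.600,-.03),.120,10.5)
im=bot.camera("scene")[:,:,::-1]
x,y=240,235
cv2.imwrite("pics/b2.png",np.clip(cv2.resize(im[y:y+50,x:x+60],None,fx=12,fy=12,interpolation=cv2.INTER_CUBIC)*2.,0,255).astype(np.uint8))
```

```text
t 7.45 tcp [ 0.603  -0.0279  0.1198] F [ 0.1 -0.   1.6] jaw -0.0 
shift [ 3.3 -1.6 -0.2] turn [ 0.01  0.05 -0.38]
```

View pics/b2.png

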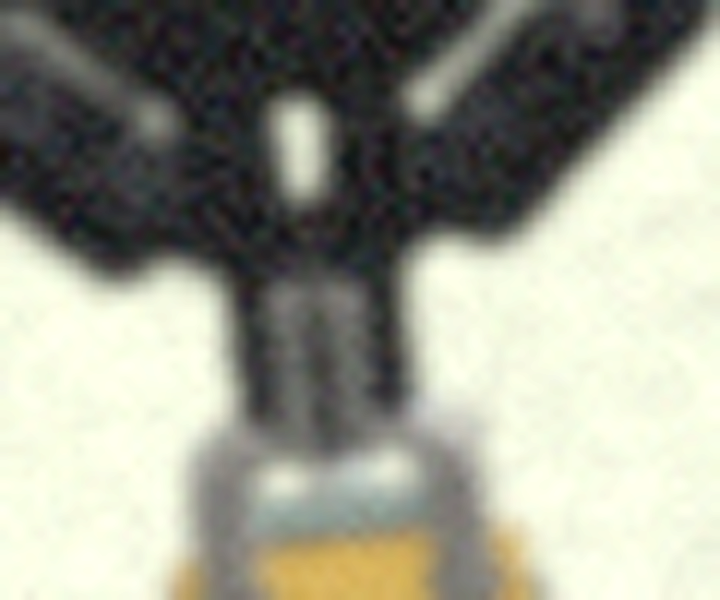

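>>> jog_arm(
  motion=[
    {"wx": 0,"wy": 0,"wz": 0,"tx": 1,"ty": 1,"tz": 1,"jaw": 0},
    {"wx": 0,"wy": 0,"wz": 0,"tx": 1,"ty": 1,"tz": 2,"jaw": 0},
    {"wx": 0,"wy": 0,"wz": 0,"tx": 1,"ty": 1,"tz": 3,"jaw": 0},
    {"wx": 0,"wy": 0,"wz": 0,"tx": 1,"ty": 1,"tz": 4,"jaw": 0},
    {"wx": 0,"wy": 0,"wz": 0,"tx": 1,"ty": 1,"tz": 5,"jaw": 0},
  ],
)

```text
time_s: 8.0
tcp_pos: [0.6017, -0.0274, 0.1156]
orientation: [-0.277, 3.129, -0.001]
force: [-1.5, 0.1, 8.6]
gripper_width: 0.0002
```

Contact force is rising as it did with A. I'll continue through the click to the stop.

>>> jog_arm(
  motion=[
    {"wx": 0,"wy": 0,"wz": 0,"tx": 0,"ty": 0,"tz": 2,"jaw": 0},
    {"wx": 0,"wy": 0,"wz": 0,"tx": 0,"ty": 0,"tz": 4,"jaw": 0},
    {"wx": 0,"wy": 0,"wz": 0,"tx": 0,"ty": 0,"tz": 6,"jaw": 0},
    {"wx": 0,"wy": 0,"wz": 0,"tx": 0,"ty": 0,"tz": 8,"jaw": 0},
    {"wx": 0,"wy": 0,"wz": 0,"tx": 0,"ty": 0,"tz": 9,"jaw": 0},
  ],
)

```text
time_s: 8.5
tcp_pos: [0.6014, -0.0272, 0.1057]
orientation: [0.277, -3.129, -0.0]
force: [-2.7, 0.8, 9.5]
gripper_width: 0.0001
```

>>> jog_arm(
  motion=[
    {"wx": 0,"wy": 0,"wz": 0,"tx": 0,"ty": 0,"tz": 0.5,"jaw": 0},
    {"wx": 0,"wy": 0,"wz": 0,"tx": 0,"ty": 0,"tz": 1,"jaw": 0},
    {"wx": 0,"wy": 0,"wz": 0,"tx": 0,"ty": 0,"tz": 1.5,"jaw": 0},
    {"wx": 0,"wy": 0,"wz": 0,"tx": 0,"ty": 0,"tz": 1.5,"jaw": 0},
    {"wx": 0,"wy": 0,"wz": 0,"tx": 0,"ty": 0,"tz": 1.5,"jaw": 0},
  ],
)

```text
time_s: 9.0
tcp_pos: [0.6013, -0.0272, 0.1055]
orientation: [-0.277, 3.129, -0.0]
force: [-3.2, 0.1, 13.0]
gripper_width: 0.0001
```

>>> jog_arm(
  motion=[
    {"wx": 0,"wy": 0,"wz": 0,"tx": 0,"ty": 0,"tz": 1.5,"jaw": 0},
    {"wx": 0,"wy": 0,"wz": 0,"tx": 0,"ty": 0,"tz": 1.5,"jaw": 0},
    {"wx": 0,"wy": 0,"wz": 0,"tx": 0,"ty": 0,"tz": -8,"jaw": 0},
    {"wx": 0,"wy": 0,"wz": 0,"tx": 0,"ty": 0,"tz": -35,"jaw": 0},
    {"wx": 0,"wy": 0,"wz": 0,"tx": 0,"ty": 0,"tz": -75,"jaw": 0},
  ],
)

```text
time_s: 9.5
tcp_pos: [0.5993, -0.0269, 0.1773]
orientation: [0.276, -3.123, -0.002]
force: [-0.9, 0.2, 0.4]
gripper_width: 0.0003
```

>>> jog_arm(
  motion=[
    {"wx": 0,"wy": 0,"wz": 0,"tx": 0,"ty": 0,"tz": -30,"jaw": 0},
    {"wx": 0,"wy": 0,"wz": 0,"tx": 15,"ty": 0,"tz": -60,"jaw": 0},
    {"wx": 0,"wy": 0,"wz": 0,"tx": 50,"ty": 20,"tz": -75,"jaw": 0},
    {"wx": 0,"wy": 0,"wz": 0,"tx": 80,"ty": 40,"tz": -80,"jaw": 0},
    {"wx": 0,"wy": 0,"wz": 0,"tx": 80,"ty": 40,"tz": -80,"jaw": 0},
  ],
)

```text
time_s: 10.0
tcp_pos: [0.512, -0.0004, 0.2598]
orientation: [0.279, -3.127, -0.001]
force: [-0.4, 0.3, -0.3]
gripper_width: -0.0001
```

Run:
```python
from h import *
import cv2
plan((.600,-.03),.120,10.5)
im=bot.camera("scene")[:,:,::-1]
x,y=170,225
cv2.imwrite("pics/end.png",np.clip(cv2.resize(im[y:y+110,x:x+265],None,fx=3,fy=4,interpolation=cv2.INTER_CUBIC)*1.6,0,255).astype(np.uint8))
```

```text
t 10.0 tcp [ 5.120e-01 -4.000e-04  2.598e-01] F [-0.4  0.3 -0.3] jaw -0.1 
shift [-81.7 -44.8 139.6] turn [ 0.07 -0.12 -0.31]
```

View pics/end.png

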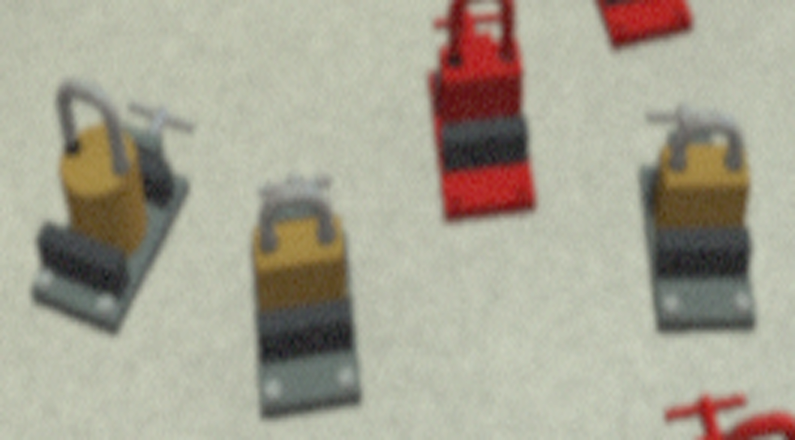

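Both block shackles are down, with their arch tops at crop (298,200) and (708,120). The barrel shackle is still up, with its top at (85,90). The red locks are untouched and the arm is clear.

```bash
python3 -c "
from station import bot
print(bot.hand_in())"
```

```text
the job is handed in; nothing more can be done
None
```

I pushed both block padlocks' shackles straight down with the closed fingertips until they hit the hard stop, then handed the job in at about 10 s of the 32 s allowed.

- **Block shackles:** both stopped with the fingertips at about 97.5 mm, against 98 mm for home. The last forces read at the stops were 13–14 N. I then commanded about 1–1.5 mm more before lifting, and the force during that was not read. In the final picture, with the arm well clear, both shackles had stayed down.
- **Other padlocks:** the final picture shows the barrel's shackle still up. I never moved near it or the red look-alikes.
- **Disagreement:** the camera's y position for block A was about 5 mm off from where the fingers actually lined up with it. I corrected each approach from close-up pictures before pressing. No check failed.

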